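# Switch off the battery charging station

### The arm

A 6-joint arm with a two-finger parallel gripper is mounted at the origin on the work surface. World frame = base frame: x ahead of the robot, y to its left, z up, the work surface at z = 0. Lengths are in m, angles in rad, forces in N, time in s.
With the tool pointing down it reaches from about 0.3 to 0.775 m from the base axis. Payload 14.6 kg.
Tool frame: the origin (TCP) lies between the finger pads; the fingertips stand 19 mm ahead of it and the grasp point (between the pads) is the TCP (tip_extent is the distance from the TCP to the fingertips, in m); y points along the fingers, x is the direction in which the jaws open and shut, and the axes are right-handed (so a half turn about y gives the same grasp; the last joint's range is limited). The gripper opens to 94 mm and grips with 3 to 60 N. Pads are 16 mm wide; open, the fingers measure 119 mm over their backs; the gripper's body (75 mm by 177 mm) begins 78 mm behind the grasp point.
Start: joints at [1.101, 0.3, 1.521, -0, 1.321, -0.067], TCP at [0.216, 0.506, 0.224] pointing down, gripper open.
Joint ranges: [-3.03, 3.03], [-0.79, 2.21], [0.23, 2.52], [-1.04, 4.18], [0, 3.07], [-2.55, 2.55]. Speed limits (rad/s): [2.22, 2.22, 2.57, 3.14, 3.14, 3.14].

### API

Orientations are given as [roll, pitch, yaw] about the fixed x, y, z axes, in that order (R = Rz(yaw) Ry(pitch) Rx(roll)).
In Python, from station import * gives the robot as it stands.
- The arm moves only by the shell command python3 -m pendant 'ROWS' [OPENING] [FORCE]. ROWS is a JSON object of lists of equal length, an entry for each row: "translation": the shift along the tool's x, y, z each as a share of 0.5 m, from -1 to 1, a list of three; "rot": the turn, a rotation vector about the tool's x, y, z each as a share of 90 degrees, from -1 to 1, a list of three. In form: {"translation": [[x, y, z], ...], "rot": [[ax, ay, az], ...]}. A call has 1 to 8 rows; each row is the pose to reach, as a shift and turn from the pose measured when the call began, along the tool's axes at that moment; what a row does not reach only later rows make up. A row lasts 1/12 s, in which the tool goes at most 41.7 mm and 7.16 degrees, less where a joint would pass 70% of its speed; a pose out of reach is approached as far as the arm can. A call with a number of a shift or a turn outside -1 to 1 is refused whole. A call with a gripper value outside its range is refused whole. OPENING is the opening, from 0 (shut) to 1 (fully open), set as the call begins (- or left out, the last holds). The fingers move at their own pace and stop on an object; FORCE is the grip in N (left out, the last holds). Time passes only in rows, so rows that repeat a pose let the fingers close. It gives the time, the measured TCP pose, the force and the opening at its end, in the units of the state.
- get_obs(): the state, without advancing time (a new reading comes with each control period).
- camera(name): name is "scene" or "top" or "wrist"; returns the picture (400x640x3 uint8, red, green, blue); there is no depth.
- camera_params(name): a dict with "mtx" (3x3 intrinsics, pixels), "view" (4x4, takes a point from world to camera coordinates); the wrist camera has in their place "tool_from_camera" (4x4, takes a point from camera to tool coordinates, whose origin is the TCP and whose axes are the tool frame's). Camera axes: x right, y down, z forward; pixel columns grow to the right and rows downward; lengths in m; the calibration is good to about 2 mm. A picture is of the moment at which its call begins: read the wrist's pose just before it. camera_params takes no time and is no camera call.
- hand_in(): hands the job in, once; it reports no verdict.
The state is a dict: "time_s": time; "qpos": joint angles; "joint_vel": joint speeds; "tau": joint torques, N m; "ee_pos": TCP position; "eef_rot": TCP orientation; "force": force on the tool from outside, world axes, zero at the start; "moment": the same for the moment, N m; "grip_width": finger opening in m.
Only numpy, scipy, OpenCV 4.12 (cv2) and the standard library are available. Lean on these libraries where they do the work, as an engineer would, in place of code of your own. Each camera call takes 0.05 s, during which the arm holds its last target.

### The job

Before the workshop is locked up, switch off the charging station, the grey box with the power-tool battery pack on it. Its lever is locked: lift the black collar along the lever, swing the lever over from the side away from you to the side towards you, and let the collar drop back down into its lock. Leave the switch of the other grey box, the dust extractor's with the round hose port, as it is.

Things in the scene. Friction and masses are not known exactly. Their poses are not given: they have to be found in the camera images.
- charge_grip (a point): Centre of the charging station's lock collar, moving with it: ribbed black cylinder, 30 mm across, 34 long, on an 8 mm steel lever whose ball end tops out 43 mm above this point (collar down). z axis: up along the lever; y axis: the hinge axis. Hinge: 61 mm (plus lift) back along -z, level with the box top. Two 33 mm high lock ridges stand on the box below it, within 11 mm in y.
- charge_lever (a joint): That lever, rad. 0: on, leaning 0.45 from upright away from the robot; 0.9: off, leaning 0.45 towards it; turns about -y of charge_grip. Takes 0.08 N m, stays where left; with the collar down it is locked, with 0.1 play. Its grey box, fixed, 160 x 240 x 55 mm, faces the robot within 0.35 rad; its battery pack (black, grey top, 85 mm wide, 65 tall) is centred 115 mm to the lever's +y side.
- charge_collar (a joint): Lift of that collar along the lever, m: 0 is down in its lock, 0.014 fully up. A spring pulls it down, 3 N at the bottom, 5 N at the top. It must be up by about 0.010 for the lever to pass over; let go with the lever at either end, it drops home by itself.
- dust_lever (a joint): Lever of the other grey box (same size, identical lever and collar, but a round grey hose port, 56 mm wide and 55 tall, in place of the battery), beside the charging station, left or right. A bystander. Rad, same meaning as charge_lever; starts near 0 and is to stay there.

How it is judged:
By the outcome, as a careful person would: the job done as asked, in the order asked, and still so for the second after the job is handed in, with the robot touching nothing.
It also fails if it takes over 32 s, if anything falls off the work surface, if the arm or the gripper's body presses on something with over 40 N, if the wrist force passes 120 N, or if a joint passes its speed limit or range.

## Working session

There is one attempt and no reset: what is moved stays moved. The work goes in short steps, Python scripts to look and compute and a shell command to move; the robot and the scene stay as the last step left them, time stands still between calls to the robot, and variables do not carry over. Pictures are saved under pics/ and viewed, and the job is handed in when it is done.

```bash
mkdir -p pics; python3 - <<'E'
from station import *
import cv2
o=get_obs();print(o)
for n in ("scene","top","wrist"):
    cv2.imwrite(f"pics/{n}0.png",camera(n)[:,:,::-1])
    print(n,camera_params(n))
E
```

```text
{'time_s': 0.0, 'qpos': array([ 1.10137936e+00,  3.00476369e-01,  1.52157448e+00, -2.86568353e-05,
        1.32070176e+00, -6.65855290e-02]), 'joint_vel': array([ 9.52366326e-05, -9.10550753e-04, -1.19132013e-03,  3.94304898e-04,
       -4.65172652e-04,  2.26352368e-03]), 'tau': array([ 2.02397270e-03, -5.31799865e+01, -3.52745569e+01,  7.08735734e-02,
        2.44694244e-02, -9.53062158e-05]), 'ee_pos': array([0.21550685, 0.5057603 , 0.22388622]), 'eef_rot': array([-1.57074684e+00,  1.15923380e-03,  1.16797203e+00]), 'force': array([ 0.08185347, -0.26520394,  0.63053641]), 'moment': array([-0.00135769,  0.02130267, -0.02958303]), 'grip_width': 0.09379688527510277}
scene {'mtx': array([[384.01402241,   0.        , 311.87361768],
       [  0.        , 384.01402241, 209.05487903],
       [  0.        ,   0.        ,   1.        ]]), 'view': array([[-0.12641809,  0.99178431, -0.01955391,  0.12362153],
       [ 0.73611013,  0.08057848, -0.67204835, -0.32203823],
       [-0.66495138, -0.0993529 , -0.74024905,  1.09965116],
       [ 0.        ,  0.        ,  0.        ,  1.        ]])}
top
[... 248 characters left out ...]
7582, -0.00882162, -0.17585913,  0.5600678 ],
       [ 0.17575295,  0.01164216, -0.98436546,  0.85705767],
       [ 0.        ,  0.        ,  0.        ,  1.        ]])}
wrist {'mtx': array([[278.38108543,   0.        , 310.80647474],
       [  0.        , 278.38108543, 198.96464923],
       [  0.        ,   0.        ,   1.        ]]), 'tool_from_camera': array([[ 9.99999547e-01, -8.06981173e-04,  5.03905931e-04,
         2.49752091e-04],
       [-7.15715646e-04, -2.89143685e-01,  9.57285442e-01,
        -1.60555827e-01],
       [-6.26810111e-04, -9.57285369e-01, -2.89144132e-01,
         8.37594741e-02],
       [ 0.00000000e+00,  0.00000000e+00,  0.00000000e+00,
         1.00000000e+00]])}
```

View pics/scene0.png

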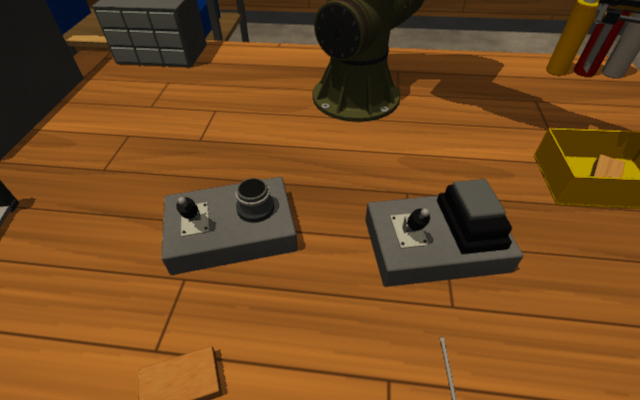

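View pics/top0.png

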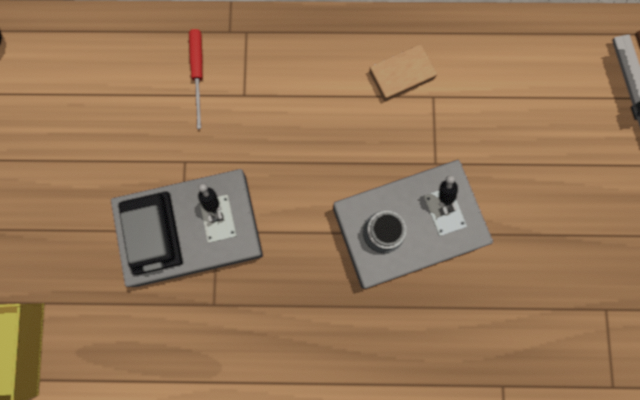

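View pics/wrist0.png

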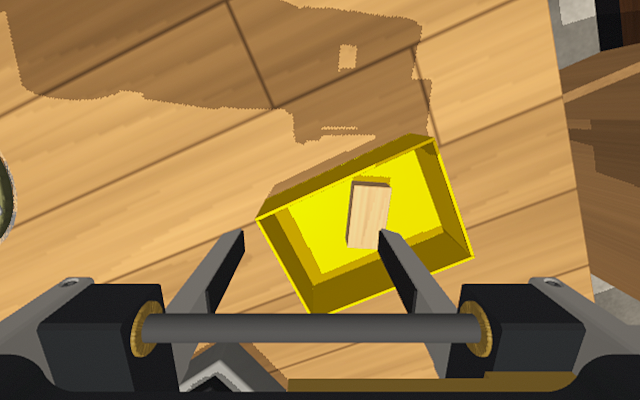

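```bash
python3 - <<'E'
import cv2
t=cv2.imread("pics/top0.png")[150:300,100:270]
s=cv2.imread("pics/scene0.png")[170:290,355:530]
cv2.imwrite("pics/topz.png",cv2.resize(t,None,fx=4,fy=4,interpolation=cv2.INTER_CUBIC)[:600])
cv2.imwrite("pics/scenez.png",cv2.resize(s,None,fx=4,fy=4,interpolation=cv2.INTER_CUBIC)[:600])
E
```

```text
(no output)
```

View pics/topz.png

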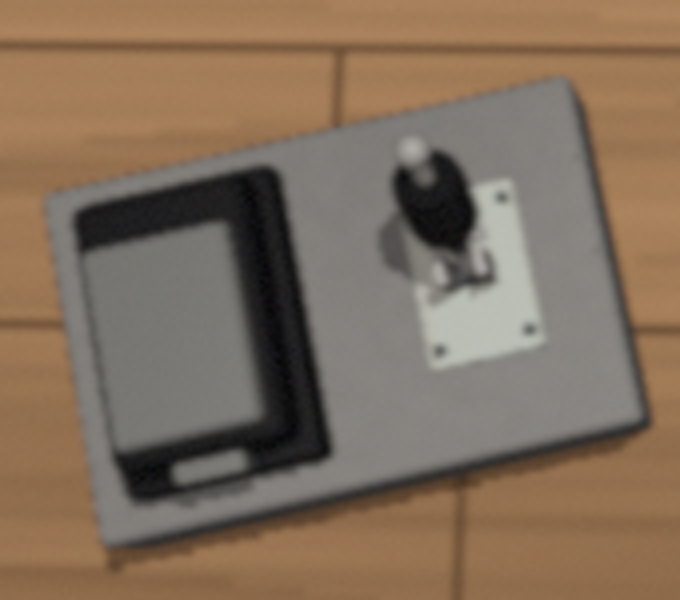

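View pics/scenez.png

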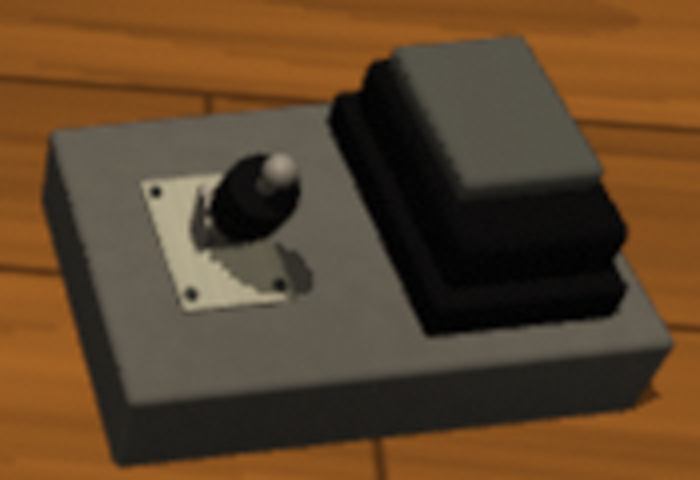

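```bash
cat > h.py <<'E'
import numpy as np
from station import *
def ray(n,px):
    p=camera_params(n);V=p["view"];R=V[:3,:3];c=-R.T@V[:3,3]
    d=R.T@np.linalg.inv(p["mtx"])@np.array([px[0],px[1],1.]);return c,d/np.linalg.norm(d)
def onz(n,px,z):
    c,d=ray(n,px);return c+d*(z-c[2])/d[2]
def tri(a,b):
    (c1,d1),(c2,d2)=a,b
    s=np.linalg.lstsq(np.c_[d1,-d2],c2-c1,rcond=None)[0]
    p,q=c1+s[0]*d1,c2+s[1]*d2;return (p+q)/2,np.linalg.norm(p-q)
E
python3 - <<'E'
from h import *
T=lambda x,y:(x/4+100-.4,y/4+150-.4)
S=lambda x,y:(x/4+355-.4,y/4+170-.4)
cor=[onz("top",T(*p),.055) for p in [(45,195),(570,75),(648,425),(105,545)]]
corS=[onz("scene",S(*p),.055) for p in [(670,345),(128,403),(48,133)]]
for c in cor+corS: print("corner",c.round(4))
TL,TR,BR,BL=cor
for a,b in((TR,TL),(BR,BL)): d=b-a;print(np.linalg.norm(d),np.arctan2(-d[0],d[1]))
for a,b in((BR,TR),(BL,TL)): d=b-a;print(np.linalg.norm(d),np.arctan2(d[1],d[0]))
for n,f,ps in(("top",T,[(502,198),(530,328),(438,350)]),("scene",S,[(155,191),(190,294),(279,285)])):
    print(n,[onz(n,f(*p),.057).round(4) for p in ps])
print("ball",tri(ray("top",T(412,152)),ray("scene",S(280,172))))
E
```

```text
corner [0.5621 0.3099 0.055 ]
corner [0.6185 0.0792 0.055 ]
corner [0.4633 0.0403 0.055 ]
corner [0.4097 0.2721 0.055 ]
corner [0.5622 0.3093 0.055 ]
corner [0.6177 0.0808 0.055 ]
corner [0.4667 0.0429 0.055 ]
0.2375249887166036 0.24003175103793198
0.23793535320450657 0.22745106514072852
0.16000940485871906 0.24596062577747002
0.1570142700425056 0.24358006574003604
top [array([0.5622, 0.107 , 0.057 ]), array([0.5048, 0.0926, 0.057 ]), array([0.4948, 0.1323, 0.057 ])]
scene [array([0.5003, 0.0933, 0.057 ]), array([0.559 , 0.1077, 0.057 ]), array([0.5497, 0.1466, 0.057 ])]
ball (array([0.56427981, 0.12835598, 0.14594581]), np.float64(0.0008918714836874766))
```

```bash
cat >> h.py <<'E'
from scipy.spatial.transform import Rotation as Ro
YAW=.24;H=np.array([.527,.1196,.055])
def pose(lean,r):
    x=np.array([np.cos(YAW),np.sin(YAW),0]);y=np.array([-x[1],x[0],0]);z=np.array([0,0,1.])
    u=np.sin(lean)*x+np.cos(lean)*z
    return H+r*u,np.c_[y,-u,np.cross(y,-u)]
def cur():
    o=get_obs();return o["ee_pos"],Ro.from_euler("xyz",o["eef_rot"]).as_matrix()
def rel(p,R,base=None):
    p0,R0=base or cur()
    return (R0.T@(p-p0)/.5).round(4).tolist(),(Ro.from_matrix(R0.T@R).as_rotvec()/(np.pi/2)).round(4).tolist()
E
python3 - <<'E'
from h import *
print(pose(.45,.16));print(rel(*pose(.45,.17)))
E
```

```text
(array([0.59459977, 0.13614279, 0.19907154]), array([[-0.23770263, -0.42249854, -0.87463846],
       [ 0.97133797, -0.10339245, -0.21403864],
       [ 0.        , -0.9004471 ,  0.43496553]]))
([-0.3777, 0.0322, -0.9942], [0.2763, -0.4023, 0.0916])
```

```bash
python3 -m pendant '{"translation":[[-0.378,0,-0.99],[-0.378,0,-0.99],[-0.378,0,-0.99],[-0.378,0,-0.99],[-0.378,0,-0.99],[-0.378,0,-0.99],[-0.378,0,-0.99],[-0.378,0,-0.99]],"rot":[[0.276,-0.402,0.092],[0.276,-0.402,0.092],[0.276,-0.402,0.092],[0.276,-0.402,0.092],[0.276,-0.402,0.092],[0.276,-0.402,0.092],[0.276,-0.402,0.092],[0.276,-0.402,0.092]]}' 1 && python3 -c "
from h import *
print(rel(*pose(.45,.17)))"
```

```text
time_s: 0.82
ee_pos: [0.4434, 0.2859, 0.223]
eef_rot: [-1.115, -0.0, 1.814]
force: [-0.1, 0.5, -1.1]
grip_width: 0.0938
([-0.3637, -0.0746, -0.2195], [-0.0035, 0.0022, -0.0007])
```

```bash
python3 -m pendant '{"translation":[[-0.364,-0.075,-0.22],[-0.364,-0.075,-0.22],[-0.364,-0.075,-0.22],[-0.364,-0.075,-0.22],[-0.364,-0.075,-0.22],[-0.364,-0.075,-0.22],[-0.364,-0.075,-0.22],[-0.364,-0.075,-0.22]],"rot":[[0,0,0],[0,0,0],[0,0,0],[0,0,0],[0,0,0],[0,0,0],[0,0,0],[0,0,0]]}' 1 && python3 -c "
from h import *
import cv2
print(rel(*pose(.45,.17)))
cv2.imwrite('pics/w1.png',camera('wrist')[:,:,::-1])
cv2.imwrite('pics/t1.png',camera('top')[:,:,::-1])"
```

```text
time_s: 1.48
ee_pos: [0.5988, 0.1374, 0.2076]
eef_rot: [-1.114, -0.001, 1.814]
force: [-0.0, -0.2, -0.2]
grip_width: 0.0936
([-0.0005, -0.0008, 0.0005], [-0.0041, 0.0021, -0.0005])
```

View pics/w1.png

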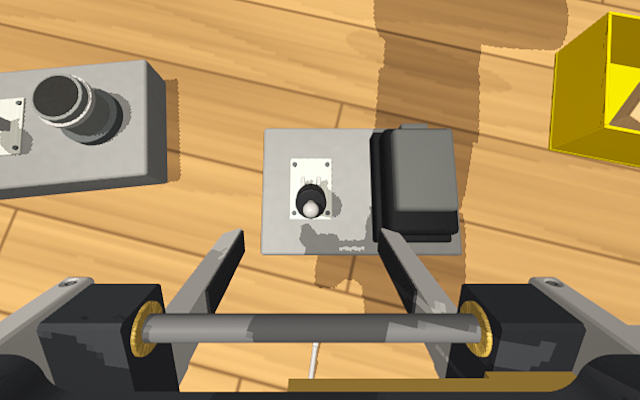

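```bash
python3 - <<'E'
import cv2
t=cv2.imread("pics/w1.png")[150:230,280:350]
cv2.imwrite("pics/w1z.png",cv2.resize(t,None,fx=7,fy=7,interpolation=cv2.INTER_CUBIC))
E
```

```text
(no output)
```

View pics/w1z.png

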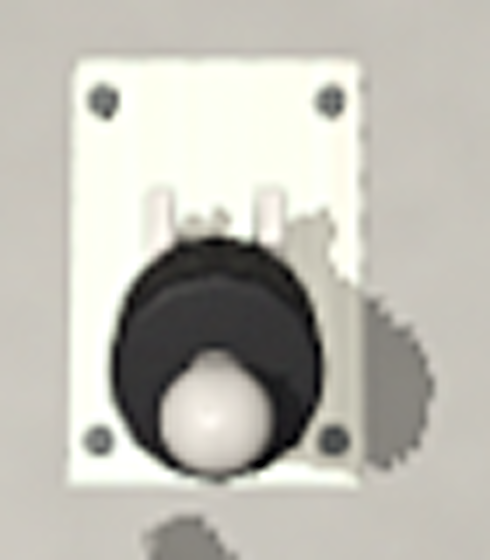

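```bash
python3 - <<'E'
from h import *
P=camera_params("wrist");T=P["tool_from_camera"];p,R=cur();c=p+R@T[:3,3]
def d(x,y):
    v=R@T[:3,:3]@np.linalg.inv(P["mtx"])@[x/7+280-.43,y/7+150-.43,1];return v
s=[]
for q in[(103,101),(331,101),(99,440),(334,440)]:
    v=d(*q);s.append(c+v*(.057-c[2])/v[2])
s=np.array(s);print(s.round(4),s.mean(0))
e=s[0]-s[2];print("yaw",np.arctan2(-e[1],-e[0]), np.arctan2(*( (s[1]-s[0])[[0,1]]*[-1,1])))
h=s.mean(0);h[2]=.055
x=np.array([np.cos(YAW),np.sin(YAW),0]);y=np.array([-x[1],x[0],0])
v=d(215,418)
for Hh in(h,H):
  # ray in lever plane: find point at distance .098
  w=c-Hh;a=v@v;b=2*w@v;cc=w@w-.098**2
  t=(-b-np.sqrt(b*b-4*a*cc))/2/a;q=w+t*v;print(q@x,q@y,q[2],np.arctan2(q@x,q[2]))
E
```

```text
[[0.5036 0.0937 0.057 ]
 [0.4938 0.1328 0.057 ]
 [0.562  0.1082 0.057 ]
 [0.5522 0.1473 0.057 ]] [0.52790233 0.12049845 0.057     ]
yaw 0.2427623949488539 0.2447959021786613
0.03740975282459224 -1.540203279338397e-05 0.09057875113060632 0.3916696689423987
0.038445004520260374 0.0006420086496594306 0.09014194058445221 0.40313547041043596
```

```bash
sed -i 's/^YAW=.*/YAW=.243;H=np.array([.5277,.1203,.055])/' h.py; python3 -c "
from h import *
print(rel(*pose(.42,.11)),rel(*pose(.42,.062)))"
```

```text
([-0.0013, 0.12, 0.0038], [-0.0225, 0.0015, -0.0002]) ([-0.0013, 0.2159, 0.0004], [-0.0225, 0.0015, -0.0002])
```

```bash
python3 -m pendant '{"translation":[[-0.001,0,0.004],[-0.001,0.05,0.004],[-0.001,0.1,0.004],[-0.001,0.14,0.003],[-0.001,0.18,0.002],[-0.001,0.216,0.0005],[-0.001,0.216,0.0005],[-0.001,0.216,0.0005]],"rot":[[-0.0225,0.0015,0],[-0.0225,0.0015,0],[-0.0225,0.0015,0],[-0.0225,0.0015,0],[-0.0225,0.0015,0],[-0.0225,0.0015,0],[-0.0225,0.0015,0],[-0.0225,0.0015,0]]}' 0.7 30 && python3 -c "
from h import *
import cv2
print(rel(*pose(.42,.062)))
cv2.imwrite('pics/w2.png',camera('wrist')[:,:,::-1])
cv2.imwrite('pics/s2.png',cv2.resize(camera('scene')[120:320,300:580,::-1],None,fx=2.8,fy=2.8))"
```

```text
time_s: 2.25
ee_pos: [0.5516, 0.1276, 0.1123]
eef_rot: [-1.15, 0.0, 1.815]
force: [0.2, -0.3, 0.6]
grip_width: 0.0657
([-0.0026, 0.0009, -0.0011], [-0.0002, 0.0009, -0.0005])
```

View pics/w2.png

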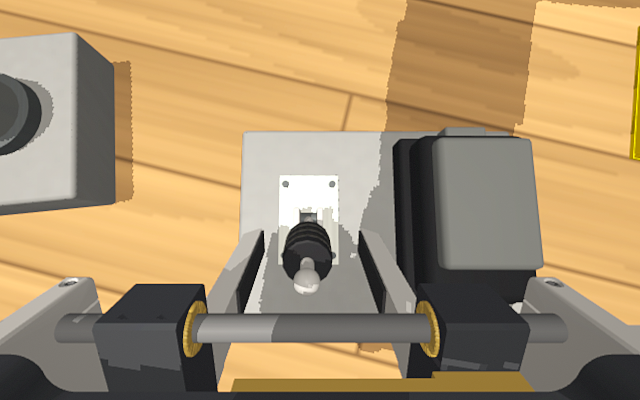

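View pics/s2.png

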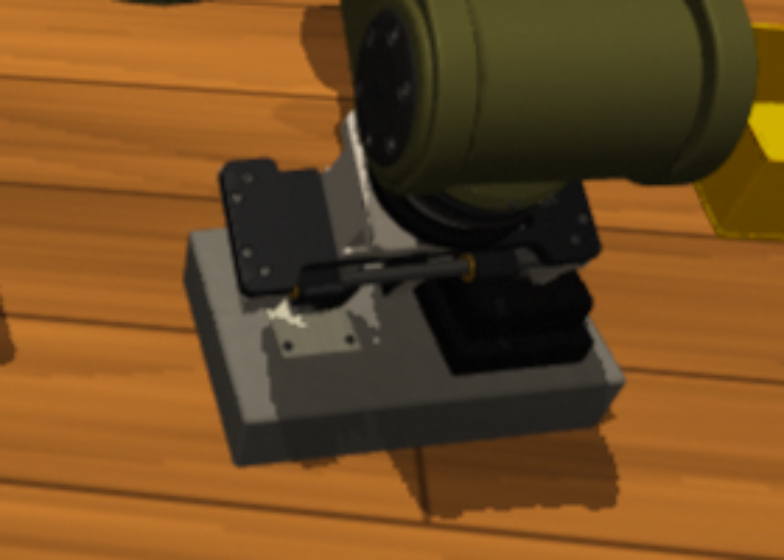

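```bash
python3 -m pendant '{"translation":[[-0.004,0,-0.001],[-0.004,0,-0.001],[-0.004,0,-0.001],[-0.004,0,-0.001],[-0.004,0,-0.001],[-0.004,0,-0.001],[-0.004,0,-0.001],[-0.004,0,-0.001]],"rot":[[0,0,0],[0,0,0],[0,0,0],[0,0,0],[0,0,0],[0,0,0],[0,0,0],[0,0,0]]}' 0 30 && python3 -c "
from h import *
import cv2
print(rel(*pose(.42,.061)))
print(get_obs()['moment'])
cv2.imwrite('pics/w3.png',camera('wrist')[:,:,::-1])"
```

```text
time_s: 3.02
ee_pos: [0.5536, 0.1257, 0.113]
eef_rot: [-1.153, 0.0, 1.815]
force: [0.0, 1.8, 0.7]
grip_width: 0.0295
([0.002, 0.0054, 0.001], [0.0014, 0.0006, -0.0004])
[ 0.47456447 -0.03923319 -0.18846514]
```

View pics/w3.png

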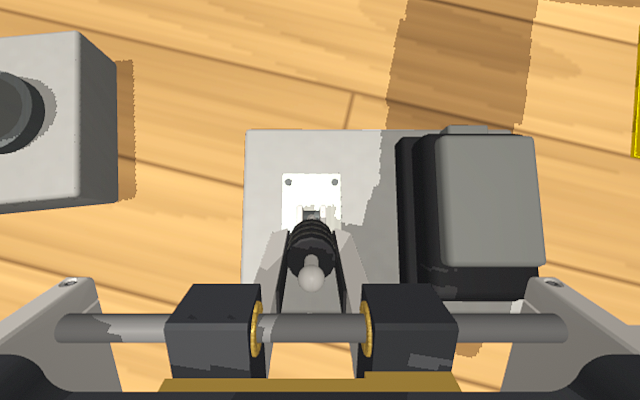

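```bash
python3 -m pendant '{"translation":[[0,-0.008,0],[0,-0.016,0],[0,-0.024,0],[0,-0.026,0],[0,-0.026,0],[0,-0.026,0]],"rot":[[0,0,0],[0,0,0],[0,0,0],[0,0,0],[0,0,0],[0,0,0]]}' 0 30 && python3 -c "
from h import *
import cv2
print(rel(*pose(.42,.0765)))
print(cur()[1].T@get_obs()['force'])
cv2.imwrite('pics/w4.png',camera('wrist')[:,:,::-1])"
```

```text
time_s: 3.57
ee_pos: [0.5585, 0.1269, 0.1246]
eef_rot: [-1.152, 0.0, 1.815]
force: [-4.1, 0.5, -4.4]
grip_width: 0.0296
([0.002, -0.0001, 0.0008], [0.001, 0.0006, -0.0004])
[1.51865606 5.57792848 1.76040502]
```

View pics/w4.png

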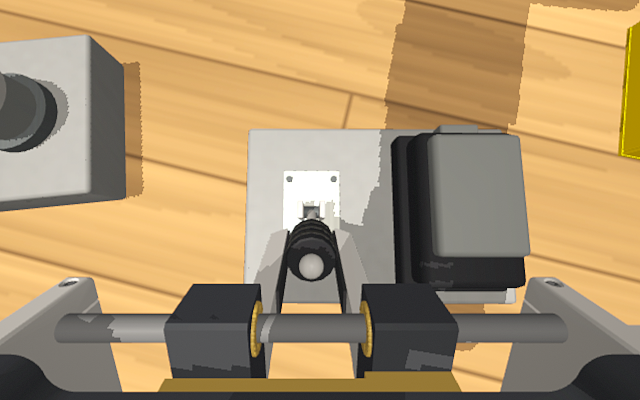

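```bash
cat > sw.py <<'E'
import sys
from h import *
a,b,r=map(float,sys.argv[1:]);n=8
p,R=cur();B=(p,R);P0,R0=pose(a,r)
# current r/lean estimate
x=np.array([np.cos(YAW),np.sin(YAW),0]);w=p-H
print("r",np.hypot(w@x,w[2]),"posang",np.arctan2(w@x,w[2]),"toolang",np.arctan2(-R[:,1]@x,-R[2,1]),"force tool",R.T@get_obs()['force'])
for l in np.linspace(a,b,n+1)[1:]:
    print(round(l,3),rel(*pose(l,r)))
E
python3 sw.py .42 -.02 .0765
```

```text
r 0.07640255867080559 posang 0.4248798481444691 toolang 0.4184428894391215 force tool [1.98056195 6.13385947 1.50983795]
0.365 ([0.002, 0.0, 0.0092], [-0.034, 0.0006, -0.0003])
0.31 ([0.002, 0.0007, 0.0175], [-0.069, 0.0006, -0.0003])
0.255 ([0.002, 0.0018, 0.0259], [-0.1041, 0.0006, -0.0003])
0.2 ([0.002, 0.0034, 0.0341], [-0.1391, 0.0006, -0.0003])
0.145 ([0.0021, 0.0055, 0.0423], [-0.1741, 0.0006, -0.0003])
0.09 ([0.0021, 0.008, 0.0503], [-0.2091, 0.0007, -0.0003])
0.035 ([0.0021, 0.0109, 0.0582], [-0.2441, 0.0007, -0.0002])
-0.02 ([0.0021, 0.0143, 0.0659], [-0.2791, 0.0007, -0.0002])
```

```bash
python3 -m pendant '{"translation":[[0,0,0.009],[0,0.001,0.0175],[0,0.002,0.026],[0,0.0035,0.034],[0,0.0055,0.042],[0,0.008,0.05],[0,0.011,0.058],[0,0.0143,0.066]],"rot":[[-0.034,0,0],[-0.069,0,0],[-0.104,0,0],[-0.139,0,0],[-0.174,0,0],[-0.209,0,0],[-0.244,0,0],[-0.279,0,0]]}' 0 30 && python3 sw.py -.02 -.45 .0765 && python3 -c "
from h import *
import cv2
cv2.imwrite('pics/w5.png',camera('wrist')[:,:,::-1])"
```

```text
time_s: 4.28
ee_pos: [0.5265, 0.119, 0.1317]
eef_rot: [-1.594, 0.0, 1.815]
force: [0.3, 2.0, -5.5]
grip_width: 0.03
r 0.07676189840906816 posang -0.019562582780685622 toolang -0.02365993805351891 force tool [ 1.85778569  5.55713471 -0.63307628]
-0.074 ([0.002, 0.0007, 0.0083], [-0.0319, 0.0007, -0.0001])
-0.128 ([0.002, 0.0013, 0.0165], [-0.0661, 0.0007, -0.0001])
-0.181 ([0.002, 0.0024, 0.0246], [-0.1003, 0.0007, -0.0])
-0.235 ([0.0021, 0.0039, 0.0327], [-0.1345, 0.0007, -0.0])
-0.289 ([0.0021, 0.0059, 0.0407], [-0.1688, 0.0007, -0.0])
-0.342 ([0.0021, 0.0082, 0.0486], [-0.203, 0.0007, 0.0])
-0.396 ([0.0021, 0.011, 0.0563], [-0.2372, 0.0007, 0.0])
-0.45 ([0.0021, 0.0142, 0.0639], [-0.2714, 0.0007, 0.0])
```

View pics/w5.png

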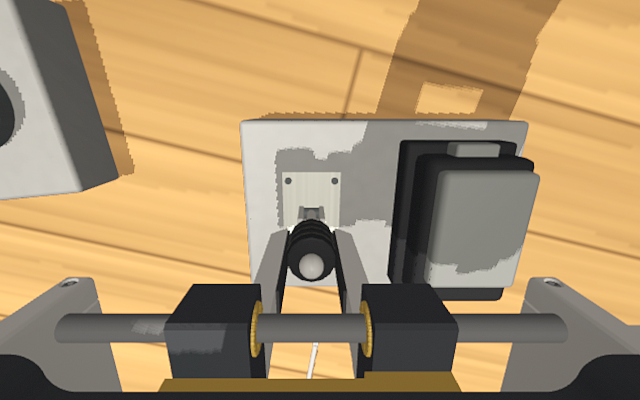

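```bash
python3 -m pendant '{"translation":[[0,0.0005,0.008],[0,0.001,0.0165],[0,0.002,0.0245],[0,0.0035,0.0325],[0,0.0055,0.0405],[0,0.008,0.0485],[0,0.011,0.056],[0,0.014,0.064]],"rot":[[-0.032,0,0],[-0.066,0,0],[-0.1,0,0],[-0.1345,0,0],[-0.169,0,0],[-0.203,0,0],[-0.237,0,0],[-0.271,0,0]]}' 0 30 && python3 sw.py -.45 -.45 .0635 && python3 -c "
from h import *
import cv2
cv2.imwrite('pics/w6.png',camera('wrist')[:,:,::-1])"
```

```text
time_s: 5.0
ee_pos: [0.4959, 0.1113, 0.1251]
eef_rot: [-2.029, 0.001, 1.815]
force: [13.7, 9.9, 2.0]
grip_width: 0.0298
r 0.07744396891105641 posang -0.4404985860576108 toolang -0.45779650238316677 force tool [  6.30035564   5.15742463 -14.89305195]
-0.45 ([0.0022, 0.0279, 0.0017], [0.005, 0.0008, -0.0001])
-0.45 ([0.0022, 0.0279, 0.0017], [0.005, 0.0008, -0.0001])
-0.45 ([0.0022, 0.0279, 0.0017], [0.005, 0.0008, -0.0001])
-0.45 ([0.0022, 0.0279, 0.0017], [0.005, 0.0008, -0.0001])
-0.45 ([0.0022, 0.0279, 0.0017], [0.005, 0.0008, -0.0001])
-0.45 ([0.0022, 0.0279, 0.0017], [0.005, 0.0008, -0.0001])
-0.45 ([0.0022, 0.0279, 0.0017], [0.005, 0.0008, -0.0001])
-0.45 ([0.0022, 0.0279, 0.0017], [0.005, 0.0008, -0.0001])
```

View pics/w6.png

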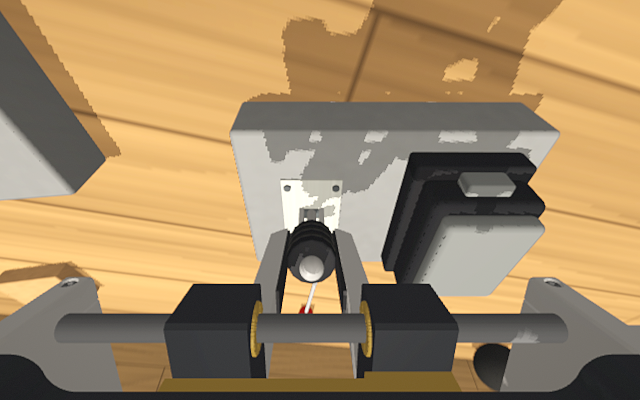

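```bash
python3 -m pendant '{"translation":[[0,0.005,-0.0005],[0,0.011,-0.0005],[0,0.017,-0.0005],[0,0.022,-0.0005],[0,0.0255,-0.0005],[0,0.0255,-0.0005]],"rot":[[0,0,0],[0,0,0],[0,0,0],[0,0,0],[0,0,0],[0,0,0]]}' 0 30 && python3 sw.py -.45 -.45 .0635 |head -2 && python3 -c "
from h import *
import cv2
cv2.imwrite('pics/w7.png',camera('wrist')[:,:,::-1])"
```

```text
time_s: 5.55
ee_pos: [0.5017, 0.1128, 0.1135]
eef_rot: [-2.034, 0.001, 1.815]
force: [0.9, 4.1, -3.1]
grip_width: 0.0292
r 0.0644396898045807 posang -0.4330684394525529 toolang -0.46286210353971263 force tool [ 3.76737084  3.56672578 -0.28162741]
-0.45 ([0.002, 0.0018, 0.0022], [0.0082, 0.0008, -0.0001])
```

View pics/w7.png

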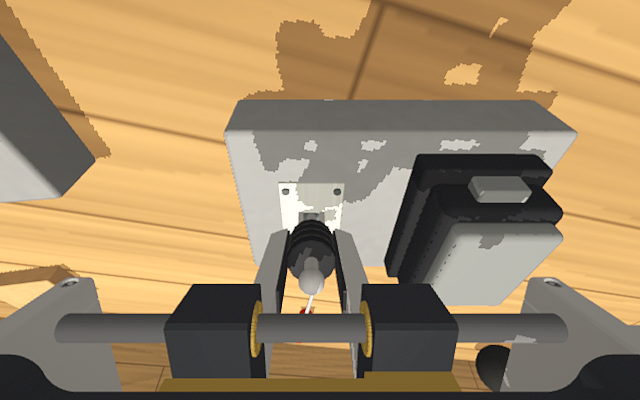

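```bash
python3 -m pendant '{"translation":[[0,0,0],[0,0,0],[0,0,0],[0,0,0],[0,0,0],[0,0,0]],"rot":[[0,0,0],[0,0,0],[0,0,0],[0,0,0],[0,0,0],[0,0,0]]}' 0.65 30 && python3 sw.py -.45 -.45 .17 |head -2 && python3 -c "
from h import *
import cv2
cv2.imwrite('pics/w8.png',camera('wrist')[:,:,::-1])"
```

```text
time_s: 6.1
ee_pos: [0.5017, 0.1127, 0.1138]
eef_rot: [-2.034, 0.001, 1.815]
force: [-0.2, 0.7, 0.1]
grip_width: 0.0607
r 0.06469685075343445 posang -0.4319397882436606 toolang -0.46322633909272976 force tool [ 0.71318993 -0.07833926  0.00659191]
-0.45 ([0.0021, -0.2106, -0.0005], [0.0084, 0.0008, -0.0002])
```

View pics/w8.png

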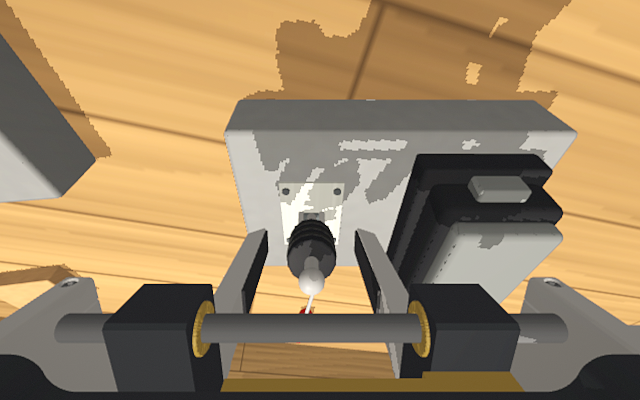

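```bash
python3 -m pendant '{"translation":[[0,-0.05,0],[0,-0.11,0],[0,-0.18,0],[0,-0.25,0],[0,-0.3,0.05],[0,-0.3,0.12],[0,-0.3,0.2],[0,-0.3,0.2]],"rot":[[0,0,0],[0,0,0],[0,0,0],[0,0,0],[0,0,0],[0,0,0],[0,0,0],[0,0,0]]}' && python3 -c "
from h import *
import cv2
cv2.imwrite('pics/w9.png',camera('wrist')[:,:,::-1])
cv2.imwrite('pics/t9.png',camera('top')[:,:,::-1])
cv2.imwrite('pics/s9.png',camera('scene')[:,:,::-1])"
```

```text
time_s: 6.82
ee_pos: [0.3441, 0.0743, 0.1991]
eef_rot: [-2.029, -0.0, 1.815]
force: [-0.2, 0.0, -0.5]
grip_width: 0.0611
```

View pics/t9.png

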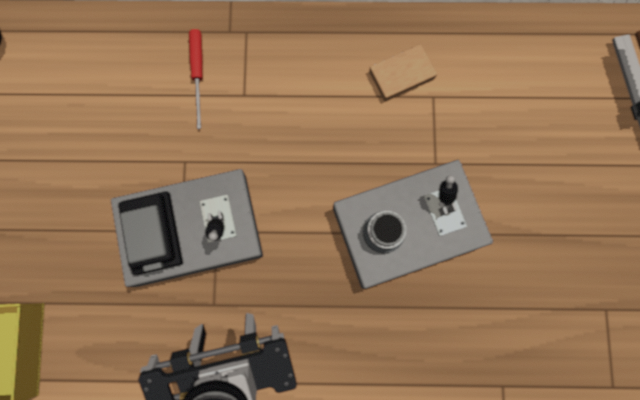

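View pics/s9.png

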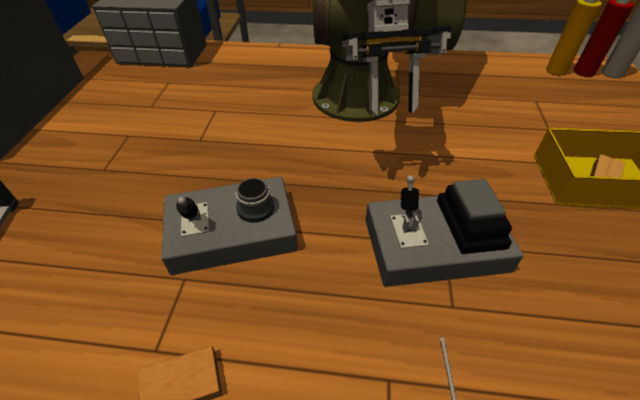

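View pics/w9.png

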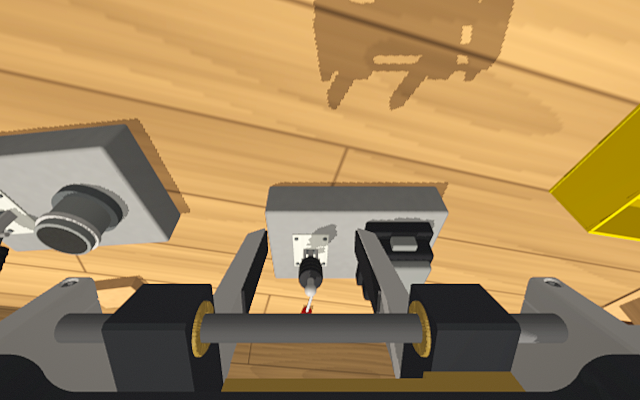

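```bash
python3 - <<'E'
import cv2,numpy as np
s=cv2.imread("pics/s9.png")[165:255,365:455];t=cv2.imread("pics/t9.png")[190:250,185:245]
cv2.imwrite("pics/z9.png",np.hstack([cv2.resize(s,(400,400),interpolation=2),cv2.resize(t,(400,400),interpolation=2)]))
E
```

```text
(no output)
```

View pics/z9.png

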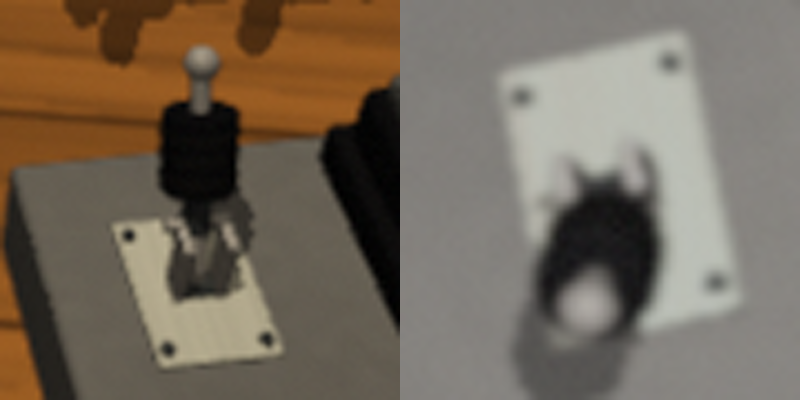

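```bash
python3 - <<'E'
from h import *
b,e=tri(ray("scene",(201*.225+364.6,61*.225+164.6)),ray("top",(188*.15+184.6,303*.15+189.6)))
x=np.array([np.cos(YAW),np.sin(YAW),0]);w=b-H
print(b,e,"lean",np.arctan2(w@x,w[2]),np.linalg.norm(w))
p=camera_params("scene")
for lean in(-.45,np.arctan2(w@x,w[2])):
  for lift in(0,.014):
    o=[]
    for r in(.044+lift,.078+lift,.097):
        q=p["view"]@np.r_[pose(lean,r)[0],1];q=p["mtx"]@q[:3]/q[2];o.append((np.array([(q[0]-365)/.225,(q[1]-165)/.225])).round(0))
    print(lean,lift,o)
E
```

```text
[0.48853795 0.10859274 0.14691967] 0.0008675778414163669 lean -0.4179994819203823 0.10059796921610929
-0.45 0 [array([196., 192.]), array([199., 111.]), array([200.,  65.])]
-0.45 0.014 [array([197., 159.]), array([200.,  77.]), array([200.,  65.])]
-0.4179994819203823 0 [array([197., 193.]), array([201., 114.]), array([203.,  68.])]
-0.4179994819203823 0.014 [array([199., 161.]), array([202.,  80.]), array([203.,  68.])]
```

```bash
python3 -c "
from station import *
print(hand_in(),get_obs()['time_s'])"
```

```text
the job is handed in; nothing more can be done
the job is handed in; nothing more can be done
```

The charging station is switched off and its lever is locked in the position towards the robot. I gripped the collar, lifted it about 13 mm and swung the lever over to its end stop. Then I lowered the collar, let go and backed the arm clear. The last robot time I saw was 6.8 s of the 32 s allowed.

**Lever angle:** from the scene and top pictures it leans about 0.42 rad towards the robot. That is 0.03 short of the nominal 0.45, but inside the 0.1 lock play. The same method read about 0.40 before the move, so part of this may be measurement bias.

**Collar:** its edges in the scene picture match the "fully down" projection and are about 30 zoomed pixels away from "fully up".

**Forces:** the largest wrist reading at the end of a move was about 17 N, when the lever met its end stop. It was near zero after release.

**Dust extractor:** its lever looks the same as at the start in the scene and top pictures, still leaning away. I compared it by eye and did not measure it.

No check failed. The hand-in was accepted, with no verdict given.

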